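# Gauge a sintered test pin in the taper slot

### The arm

A 6-joint arm with a two-finger parallel gripper is mounted at the origin on the work surface. World frame = base frame: x ahead of the robot, y to its left, z up, the work surface at z = 0. Lengths are in m, angles in degrees, forces in N, time in s.
With the tool pointing down it reaches from about 0.35 to 0.8 m from the base axis. Payload 7.3 kg.
Tool frame: the origin (TCP) lies where the fingers leave the gripper's body, on its centre line; the fingertips stand 73 mm ahead of it and the grasp point (between the pads) lies 54 mm ahead of it; z points along the fingers, y is the line along which they close (so a half turn about z gives the same grasp; the last joint's range is limited). The gripper opens to 85 mm and grips with 20 to 120 N. Pads are 22 mm wide; open, the fingers measure 114 mm over their backs; the gripper's body (76 mm by 85 mm) begins 54 mm behind the grasp point. The pads swing forward as they close: fully open they stand 13 mm farther back than shut.
Start: joints at [64.4, 19.595, 87.324, -0, 73.075, -8.365], TCP at [0.156, 0.501, 0.304] pointing down, gripper open.
Joint ranges: [-145.02, 145.02], [-44.19, 115.74], [2.07, 154.8], [-57.11, 237.11], [16.16, 152.29], [-177.93, 177.93]. Speed limits (degrees/s): [147.25, 147.25, 180, 180, 180, 180].

### API

Orientations are given as [roll, pitch, yaw] about the fixed x, y, z axes, in that order (R = Rz(yaw) Ry(pitch) Rx(roll)).
In Python, from bench import manip, snapshot, camera_info, ticket gives the robot as it stands.
- The arm moves only by the tool apply_moves, never from a script. Its argument "series" is a list that holds one entry, the list of rows, each a list of 5 numbers: the finger opening in mm, from 0 to 85.4, then the shift along the tool's x, y, z in mm, then the turn about the tool's z in degrees. In form: [[[gripper, x, y, z, twist], ...]]. A call has exactly 5 rows; each row is the pose to reach, as a shift and turn from the pose commanded when the call began, along the tool's axes at that moment; what a row does not reach only later rows make up. A row lasts 1/10 s, in which the tool goes at most 50 mm and 8.59 degrees, less where a joint would pass 70% of its speed; a pose out of reach is approached as far as the arm can. A call with a gripper value outside its range is refused whole. The fingers move at their own pace and stop on an object; the grip force is fixed at half the most. Time passes only in rows, so rows that repeat a pose let the fingers close, or fill a call up. It gives the time, the measured TCP pose, the force, the opening and the grip force at its end, in the units of the state.
- manip.get_obs(): the state, without advancing time (a new reading comes with each control period).
- snapshot(name): name is "scene" or "top" or "wrist"; returns (picture, depth): 420x560x3 uint8, blue, green, red; 420x560 float32, m along the optical axis (not along the pixel's ray), 0 where there is no reading.
- camera_info(name): a dict with "vertical_fov" (degrees; the focal length in pixels is half the picture's height over the tangent of half this angle, whatever the lens; pixels are square), "cx", "cy" (the principal point, pixels), "dist_coeffs" ([k1, k2, p1, p2, k3] as OpenCV has them; the pictures are not rectified), "world_to_cam" (4x4, takes a point from world to camera coordinates); the wrist camera has in their place "hand_eye" (4x4, takes a point from camera to tool coordinates, whose origin is the TCP and whose axes are the flange's). Camera axes: x right, y up, looking along -z (the intrinsics and any distortion apply to the point x, -y, -z); pixel columns grow to the right and rows downward; lengths in m; the calibration is good to about 2 mm. A picture is of the moment at which its call begins: read the wrist's pose just before it. camera_info takes no time and is no camera call.
- ticket.finish_job(): hands the job in; it is judged then, once.
The state is a dict: "time_s": time; "qpos": joint angles; "qvel": joint speeds; "joint_efforts": joint torques, N m; "eef_pos": TCP position; "tcp_rot": TCP orientation; "ft_force": force on the tool from outside, world axes, zero at the start; "moment": the same for the moment, N m; "width": finger opening in m; "grasp_force": force on a finger pad.
Only numpy, scipy, OpenCV 4.12 (cv2) and the standard library are available. Lean on these libraries where they do the work, as an engineer would, in place of code of your own. Each camera call takes 0.05 s, during which the arm holds its last target. There are 200 camera calls.

### The job

Check the shrinkage of the fresh test pin in the round firing dish: stand it upright on the base at the wide end of the steel taper gauge's slot and slide it gently towards the narrow end until it wedges between the jaws, pushing with only a few newtons (5 to 8 N is right, 15 N could chip it). Leave it standing there and slide the gauge's cursor up until its tongue just touches the pin, to mark the reading. Leave the two pins in the grey tray, and everything else, where they are.

Things in the scene. Friction and masses are not known exactly. Their poses are not given: they have to be found in the camera images.
- pin_a: plain white ceramic test pin, a solid upright cylinder 80 mm tall, about 70 to 160 g; its diameter is not known beforehand (somewhere from 12 to 24 mm, different for each of the three pins, and no pin name always stands in the same place). Origin: centre of its underside; z along the pin
- pin_b: plain white ceramic test pin, a solid upright cylinder 80 mm tall, about 70 to 160 g; its diameter is not known beforehand (somewhere from 12 to 24 mm, different for each of the three pins, and no pin name always stands in the same place). Origin: centre of its underside; z along the pin
- pin_c: plain white ceramic test pin, a solid upright cylinder 80 mm tall, about 70 to 160 g; its diameter is not known beforehand (somewhere from 12 to 24 mm, different for each of the three pins, and no pin name always stands in the same place). Origin: centre of its underside; z along the pin
- dish: round white firing dish fixed to the bench, 96 mm across, rim 14 mm high, floor 8 mm above the bench; one pin, the fresh one, stands in it near the middle. Origin: centre of its underside
- archive: rectangular grey tray fixed to the bench, 144 x 79 mm, rim 14 mm high, floor 8 mm above the bench; the two other pins stand in it. Origin: centre of its underside, x along its length
- gauge: steel taper gauge fixed flat on the bench. Origin: on the slot's centreline, at bench height; x along the slot to its narrow end, z up. Base plate x -135 to +75, y -50 to +74 mm, top 8 mm above the bench (the pin slides on it). Slot width 22.1 mm at x = 0, less by 0.2 mm per mm of x. A pin wedges where both jaws pinch it
- slot_mouth (a point): the wide end of the slot, 30 mm wide, on its centreline on the base's top (gauge x = -40 mm); axes as the gauge's. The two jaws run from here to gauge x = +60 mm, where the slot is 10 mm wide; their tops are 26 mm above the bench. The slot is open above, and the base in front of the mouth is clear for 35 mm
- cursor (a joint): travel of the gauge's cursor along gauge +x, 0 to 0.155 m; at 0 the leading face of its tongue is at gauge x = -105 mm. It starts at 0 to 20 mm, drags with about 1.2 N, and stays where it is left
- cursor_face (a point): centre of the leading (+x) face of the cursor's tongue, on the slot's centreline, 34 mm above the bench; axes as the gauge's. The tongue is a bar 8 mm thick, 30 to 39 mm above the bench, reaching across above the jaws from gauge y = +53 to -13 mm; it meets the pin from the wide-end side
- cursor_grip (a point): grip point of the cursor: on the axis of its upright square aluminium post (16 x 16 mm, from 30 to 66 mm above the bench), 52 mm above the bench, 12 mm behind the tongue's leading face, at gauge y = +56 mm; axes as the gauge's. Its rail below is 20 mm high, with end blocks 32 mm high at gauge x = -131 and +71 mm
- disc: milling blank, a flat disc 98 mm across, 16 mm thick, a bystander to leave alone. Origin: centre of its underside
- cup: clear plastic cup, 68 mm across, 75 mm tall, a bystander to leave alone. Origin: centre of its underside
- spatula: spatula lying flat, 190 mm long, a bystander to leave alone. Origin: centre of its underside
- model: small plaster jaw model, 60 x 68 x 25 mm, a bystander to leave alone. Origin: centre of its underside
- bur_block: aluminium block with milling burs standing in it, 50 x 100 x 56 mm, a bystander to leave alone. Origin: centre of its underside
Mind the look-alikes: they are no part of the job. What is shaped like the pin_b but blue is not meant. Of the things that look like the gauge, take the one that is farthest to the robot's right at the start.

How it is judged:
By the outcome, as a careful person would: the job done as asked, in the order asked, and still so for the second after the job is handed in, with the robot touching nothing.
It also fails if it takes over 69 s, if anything falls off the work surface, if the arm or the gripper's body presses on something with over 40 N, if the wrist force passes 120 N, or if a joint passes its speed limit or range.

## Working session

There is one attempt and no reset: what is moved stays moved. The work goes in short steps, Python scripts to look and compute and a tool call to move; the robot and the scene stay as the last step left them, time stands still between calls to the robot, and variables do not carry over. Pictures are saved under pics/ and viewed, at most 10 in all, crops included, and the job is handed in when it is done.

Besides the shell and the picture viewer there is one more tool, called after "Call:" as name(argument=value, ...) on one line, values as JSON. apply_moves: Moves the arm, as the interface text tells. Its arguments: {"type":"object","properties":{"series":{"type":"array"}},"required":["series"]}

```bash
mkdir -p pics; ls; cat > h.py <<'E'
import numpy as np, cv2
from bench import manip, snapshot, camera_info, ticket
from scipy.spatial.transform import Rotation as R
def cam(name):
    ci=camera_info(name); f=210/np.tan(np.radians(ci["vertical_fov"])/2)
    K=np.array([[f,0,ci["cx"]],[0,f,ci["cy"]],[0,0,1]])
    if "world_to_cam" in ci: T=np.linalg.inv(np.array(ci["world_to_cam"]))
    else:
        o=manip.get_obs(); W=np.eye(4); W[:3,:3]=R.from_euler('xyz',o["tcp_rot"],degrees=True).as_matrix(); W[:3,3]=o["eef_pos"]
        T=W@np.array(ci["hand_eye"])
    return K,np.array(ci["dist_coeffs"],float),T
def rays(c,uv):
    K,D,T=c; p=cv2.undistortPoints(np.array(uv,float).reshape(-1,1,2),K,D)[:,0]
    return np.c_[p[:,0],-p[:,1],-np.ones(len(p))]@T[:3,:3].T, T[:3,3]
def onplane(c,uv,z):
    d,o=rays(c,uv); return o+d*((z-o[2])/d[:,2])[:,None]
def withdepth(c,uv,dep):
    d,o=rays(c,uv); uv=np.array(uv,int); return o+d*dep[uv[:,1],uv[:,0]][:,None]
E
python3 - <<'E'
from h import *
print(manip.get_obs())
for n in("scene","top","wrist"):
    c=cam(n); p,d=snapshot(n); np.savez(f"{n}0.npz",p=p,d=d,K=c[0],D=c[1],T=c[2]); cv2.imwrite(f"pics/{n}0.png",p); print(n,c[2].round(3).tolist(),c[1])
a=[cv2.imread(f"pics/{n}0.png") for n in("top","scene")]
E
```

```text
pics
{'time_s': 0.0, 'qpos': array([ 6.44002915e+01,  1.96358683e+01,  8.73779833e+01, -3.62502124e-04,
        7.30760518e+01, -8.36422755e+00]), 'qvel': array([ 0.03507691, -0.00394644, -0.10683084, -0.1126805 ,  0.05214866,
        0.05830571]), 'joint_efforts': array([-1.62327315e-04, -4.33684087e+01, -2.46007919e+01, -2.57423389e-04,
        7.71588413e-03, -1.59363816e-05]), 'eef_pos': array([0.15539728, 0.50115863, 0.30322644]), 'tcp_rot': array([-1.79911002e+02, -1.27348731e-02,  1.62764615e+02]), 'ft_force': array([ 0.37825311, -0.05316406, -0.36015447]), 'moment': array([0.07253516, 0.01844776, 0.02098933]), 'grasp_force': 0.0, 'width': 0.08544817761044396}
scene [[0.572, -0.565, 0.594, 1.042], [0.82, 0.406, -0.404, -0.318], [-0.013, 0.718, 0.695, 0.631], [0.0, 0.0, 0.0, 1.0]] [-0.06658697  0.          0.          0.          0.        ]
top [[0.05, 0.977, -0.208, 0.279], [-0.999, 0.05, -0.005, 0.02], [0.005, 0.208, 0.978, 1.433], [0.0, 0.0, 0.0, 1.0]] [-0.10632505  0.          0.          0.          0.        ]
wrist [[0.297, -0.91, -0.29, 0.08], [0.955, 0.283, 0.091, 0.524], [-0.0, -0.304, 0.953, 0.374], [0.0, 0.0, 0.0, 1.0]] [0.00456857 0.         0.         0.         0.        ]
```

View pics/top0.png

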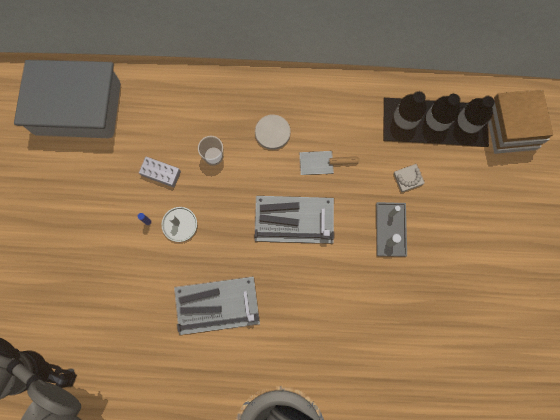

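View pics/scene0.png

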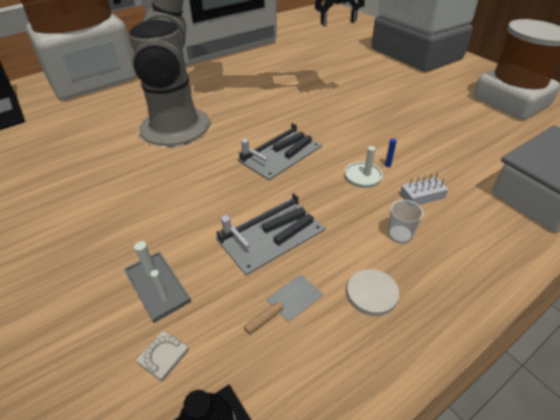

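Top view: two gauges, at (295,220) and (217,305). The one at (295,220) lies farther right (image right is world −y), so it is the one meant. The dish with the fresh white pin is at (180,224), the blue look-alike at (144,218), and the grey archive tray at (391,230).

```bash
python3 - <<'E'
from h import *
z=np.load("top0.npz"); c=(z["K"],z["D"],z["T"])
for n,uv,h in [("dish",(180,225),.01),("blue",(144,218),.05),("gcorn",(256,197),.008),("gcorn",(333,197),.008),("gcorn",(334,242),.008),("gcorn",(255,242),.008),("curs post",(326,234),.066),("cup",(210,150),.05),("bur",(160,172),.04)]:
    print(n,onplane(c,[uv],h).round(3))
p=z["p"]; a=cv2.resize(p[170:270,130:270],None,fx=4,fy=4,interpolation=2); b=cv2.resize(p[170:270,240:350],None,fx=4,fy=4,interpolation=2)
cv2.imwrite("pics/crop1.png",np.hstack([a[:,:380],b[:,:400]]))
E
```

```text
dish [[0.515 0.29  0.01 ]]
blue [[0.522 0.379 0.05 ]]
gcorn [[0.602 0.092 0.008]]
gcorn [[ 0.613 -0.115  0.008]]
gcorn [[ 0.49  -0.122  0.008]]
gcorn [[0.48  0.088 0.008]]
curs post [[ 0.501 -0.095  0.066]]
cup [[0.715 0.221 0.05 ]]
bur [[0.65  0.351 0.04 ]]
```

View pics/crop1.png

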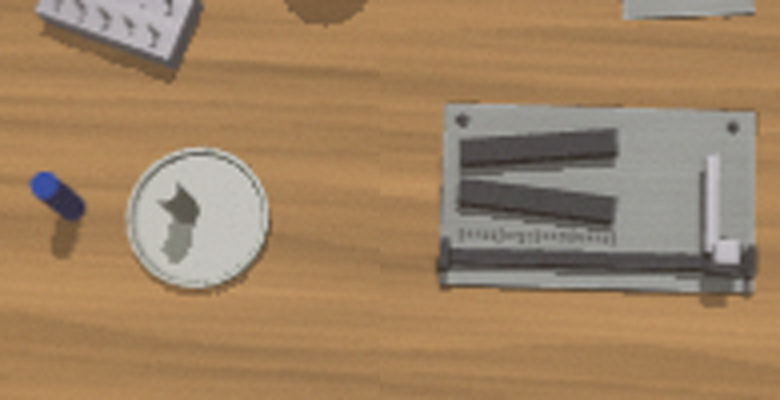

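The crop shows the intended gauge with its cursor at the right, the wide end, and its jaws converging to the left. The dish holds the white pin (white on white, seen by its shadow), and the blue look-alike stands outside it. Moving over the dish now.

Call:
apply_moves(series=[[[85,-45,-10,0,8],[85,-90,-20,0,16],[85,-135,-30,0,24],[85,-180,-40,0,32],[85,-225,-50,0,40]]])

```text
time_s: 0.65
eef_pos: [0.3569, 0.3858, 0.3037]
tcp_rot: [-180.0, -0.0, 122.4]
ft_force: [-0.5, 1.0, -1.3]
width: 0.0853
grasp_force: 0.0
```

```bash
cat >> h.py <<'E'
def toward(x,y,z,toolx_deg):
    o=manip.get_obs(); M=R.from_euler('xyz',o["tcp_rot"],degrees=True).as_matrix()
    s=M.T@(np.array([x,y,z])-o["eef_pos"])*1000; a=np.degrees(np.arctan2(M[1,0],M[0,0]))
    print("t",o["time_s"],"pos",o["eef_pos"].round(4),"rot",o["tcp_rot"].round(2),"shift",s.round(1),"twist",round((a-toolx_deg+180)%360-180,2),"F",o["ft_force"].round(2),"w",round(o["width"]*1000,2))
E
python3 -c "
from h import *
toward(.515,.27,.28,93)"
```

```text
t 0.65 pos [0.3569 0.3858 0.3037] rot [-179.98   -0.    122.45] shift [-182.6   71.3   23.7] twist 29.45 F [-0.52  0.99 -1.33] w 85.25
```

Call:
apply_moves(series=[[[85,-45,18,6,8],[85,-90,36,12,16],[85,-135,54,18,24],[85,-183,71,24,29.7],[85,-183,71,24,29.7]]])

```text
time_s: 1.15
eef_pos: [0.5181, 0.2675, 0.2782]
tcp_rot: [-180.0, 0.1, 92.6]
ft_force: [0.5, 0.0, -0.0]
width: 0.0854
grasp_force: 0.0
```

```bash
python3 - <<'E'
from h import *
toward(.515,.29,.2,93)
c=cam("wrist"); p,d=snapshot("wrist"); np.savez("w1.npz",p=p,d=d,K=c[0],D=c[1],T=c[2]); cv2.imwrite("pics/w1.png",p)
E
```

```text
t 1.15 pos [0.5181 0.2675 0.2782] rot [-1.7997e+02  1.1000e-01  9.2600e+01] shift [22.8 -2.  78.2] twist -0.4 F [ 0.54  0.03 -0.01] w 85.38
```

View pics/w1.png

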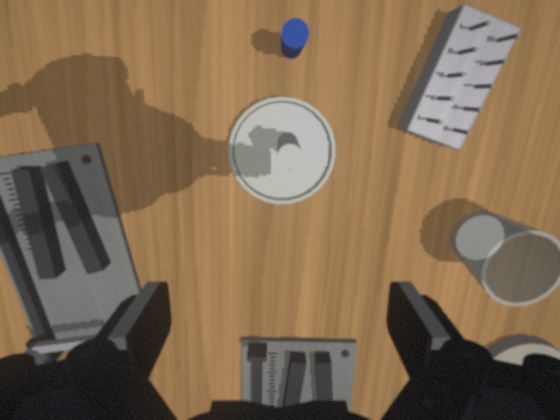

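The wrist view shows the pin's top near (289,155) in the dish, whose centre is near (282,150). The blue pin is at (294,35) and the target gauge at the bottom.

```bash
python3 - <<'E'
from h import *
z=np.load("w1.npz"); c=(z["K"],z["D"],z["T"]); d=z["d"]
v,u=np.mgrid[90:215,220:345]; uv=np.c_[u.ravel(),v.ravel()]
P=withdepth(c,uv,d); m=P[:,2]>.05
Q=P[m]; print(m.sum(),Q.mean(0).round(4),np.percentile(Q[:,2],[5,50,95]).round(4))
t=Q[Q[:,2]>np.median(Q[:,2])-.006]; print(len(t),t.min(0).round(4),t.max(0).round(4),((t.min(0)+t.max(0))/2).round(4))
m2=(P[:,2]>.011)&(P[:,2]<.02); ctr,r=cv2.minEnclosingCircle(P[m2][:,:2].astype(np.float32)); print("dish",ctr,r)
E
```

```text
729 [0.5223 0.3074 0.1064] [0.0621 0.0883 0.3485]
615 [0.5138 0.2935 0.0823] [0.5321 0.3445 0.3485] [0.5229 0.319  0.2154]
dish (0.5190458297729492, 0.29392120242118835) 0.04778223857283592
```

```bash
python3 - <<'E'
from h import *
z=np.load("w1.npz"); c=(z["K"],z["D"],z["T"]); d=z["d"]
v,u=np.mgrid[90:215,220:345]; uv=np.c_[u.ravel(),v.ravel()]
P=withdepth(c,uv,d); m=(P[:,2]>.083)&(P[:,2]<.093)
Q=P[m]; print(len(Q),np.median(Q,0).round(4)); print(cv2.minEnclosingCircle(Q[:,:2].astype(np.float32)), np.percentile(Q[:,:2],[3,97],axis=0).round(4), Q[:,:2].std(0)*2)
c2=np.median(Q[:,:2],0)
toward(*c2,.125,92.6)
E
```

```text
552 [0.5234 0.3028 0.0884]
((0.523510754108429, 0.30246350169181824), 0.009176448918879032) [[0.5157 0.2948]
 [0.5311 0.3107]] [0.008999   0.00932853]
t 1.2 pos [0.5162 0.2692 0.2786] rot [-1.799e+02  5.000e-02  9.281e+01] shift [ 33.4   9.1 153.5] twist 0.21 F [-0.06  0.7  -0.57] w 85.09
```

Call:
apply_moves(series=[[[85,33,9,10,0],[85,33,9,55,0],[85,33,9,100,0],[85,33,9,140,0],[85,33,9,160,0]]])

```text
time_s: 1.7
eef_pos: [0.5187, 0.3054, 0.1163]
tcp_rot: [-179.7, 0.1, 93.2]
ft_force: [-0.0, -0.3, -0.3]
width: 0.0849
grasp_force: 0.0
```

Call:
apply_moves(series=[[[85,0,0,0,0],[40,0,0,0,0],[10,0,0,0,0],[10,0,0,0,0],[10,0,0,0,0]]])

```text
time_s: 2.2
eef_pos: [0.522, 0.3053, 0.1212]
tcp_rot: [179.9, -0.0, 93.1]
ft_force: [-0.0, -0.1, -0.1]
width: 0.0274
grasp_force: 0.0
```

Call:
apply_moves(series=[[[10,0,0,0,0],[10,0,0,0,0],[10,0,0,0,0],[10,0,0,0,0],[10,0,0,0,0]]])

```text
time_s: 2.7
eef_pos: [0.5219, 0.3052, 0.1208]
tcp_rot: [179.9, -0.0, 93.1]
ft_force: [-0.6, 0.1, 6.0]
width: 0.0162
grasp_force: 58.3
```

Call:
apply_moves(series=[[[10,0,0,-10,0],[10,0,0,-50,0],[10,-20,5,-90,0],[10,-60,10,-120,0],[10,-105,15,-140,0]]])

```text
time_s: 3.2
eef_pos: [0.5425, 0.2008, 0.2628]
tcp_rot: [179.8, -0.0, 93.2]
ft_force: [1.1, 0.3, -1.1]
width: 0.0167
grasp_force: 58.6
```

Call:
apply_moves(series=[[[10,-45,0,0,0],[10,-90,0,0,0],[10,-135,0,0,0],[10,-180,0,0,0],[10,-225,0,0,0]]])

```text
time_s: 3.7
eef_pos: [0.5538, -0.0255, 0.2603]
tcp_rot: [180.0, -0.0, 93.1]
ft_force: [-0.0, -0.6, -0.7]
width: 0.0169
grasp_force: 58.6
```

Call:
apply_moves(series=[[[10,-40,0,0,0],[10,-65,0,0,0],[10,-70,0,0,0],[10,-70,0,0,0],[10,-70,0,0,0]]])

```text
time_s: 4.2
eef_pos: [0.5578, -0.0926, 0.2599]
tcp_rot: [-180.0, -0.0, 93.1]
ft_force: [-0.5, 1.1, -1.0]
width: 0.0168
grasp_force: 58.6
```

```bash
python3 - <<'E'
from h import *
toward(.55,-.11,.26,93)
c=cam("wrist"); p,d=snapshot("wrist"); np.savez("w2.npz",p=p,d=d,K=c[0],D=c[1],T=c[2]); cv2.imwrite("pics/w2.png",p)
E
```

```text
t 4.2 pos [ 0.5578 -0.0926  0.2599] rot [-1.7998e+02 -4.0000e-02  9.3100e+01] shift [-17.   -8.7  -0.1] twist 0.1 F [-0.53  1.14 -1.04] w 16.82
```

View pics/w2.png

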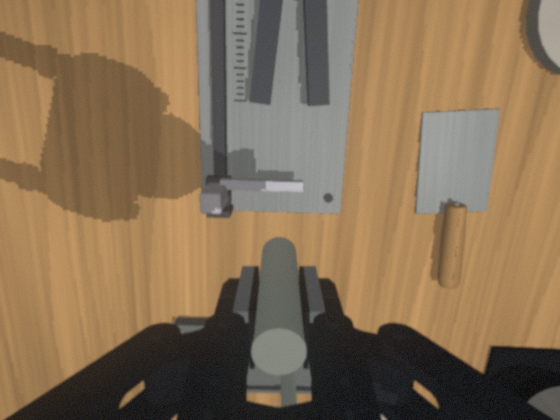

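View: the jaw mouth corners are near (271,104) and (307,104), the cursor tongue's front face is at row 180 and the post is at (215,196). The pin hangs straight in the gripper.

```bash
cat > gfit.py <<'E'
from h import *
def gfit(fn,box,zr=(.021,.031)):
    z=np.load(fn); c=(z["K"],z["D"],z["T"]); d=z["d"]
    u0,u1,v0,v1=box; v,u=np.mgrid[v0:v1,u0:u1]; uv=np.c_[u.ravel(),v.ravel()]
    P=withdepth(c,uv,d).reshape(v1-v0,u1-u0,3); J=(P[...,2]>zr[0])&(P[...,2]<zr[1])
    L,Rr=[],[]
    for i in range(J.shape[0]):
        k=np.flatnonzero(J[i])
        if len(k)<8: continue
        g=np.flatnonzero(np.diff(k)>8)
        if len(g)!=1: continue
        g=g[0]; row=v0+i
        a=onplane(c,[(u0+k[g]+.5,row),(u0+k[g+1]-.5,row)],.026); L.append(a[0]);Rr.append(a[1])
    L=np.array(L);Rr=np.array(Rr); print("rows",len(L),"zmed",np.median(P[J][:,2]).round(4))
    out=[]
    for E in(L,Rr):
        q=cv2.fitLine(E[:,:2].astype(np.float32),cv2.DIST_HUBER,0,.001,.001).ravel(); dd=q[:2]*np.sign(q[1]); out.append((dd,q[2:]))
    hd=[np.degrees(np.arctan2(o[0][1],o[0][0])) for o in out]; th=np.mean(hd)
    ex=np.array([np.cos(np.radians(th)),np.sin(np.radians(th))]); ey=np.array([-ex[1],ex[0]])
    # width along ey as function of s along ex -> origin where 22.1mm
    def yat(o,s): # lateral coordinate at along s
        dd,p=o; t=(s-p@ex)/(dd@ex); return (p+t*dd)@ey
    w=lambda s: yat(out[0],s)-yat(out[1],s)
    s0=(L@np.r_[ex,0]).mean(); sl=(w(s0+.01)-w(s0-.01))/.02
    s=s0+(w(s0)-.0221)/.2
    mid=lambda s:(yat(out[0],s)+yat(out[1],s))/2
    mouth=min((L@np.r_[ex,0]).min(),(Rr@np.r_[ex,0]).min())
    print("hd",np.round(hd,2),"th",th.round(2),"slope",sl.round(3),"w0",w(s0).round(4),"origin by width",(s*ex+mid(s)*ey).round(4),"by mouth",((mouth+.04)*ex+mid(mouth+.04)*ey).round(4),"mid at mouth",(mouth*ex+mid(mouth)*ey).round(4), "wmouth",w(mouth).round(4))
E
python3 - <<'E'
from gfit import *
gfit("w2.npz",(238,340,2,120))
z=np.load("w2.npz"); c=(z["K"],z["D"],z["T"])
print(onplane(c,[(285,180),(300,180)],.039),onplane(c,[(303,186)],.039), onplane(c,[(212,188)],.066),onplane(c,[(201,212),(341,213)],.008))
# refine tongue by depth
v,u=np.mgrid[165:200,240:310]; P=withdepth(c,np.c_[u.ravel(),v.ravel()],z["d"]); m=(P[:,2]>.034)&(P[:,2]<.045); print("tongue",np.median(P[m],0).round(4),np.percentile(P[m],[2,98],axis=0).round(4))
E
```

```text
rows 103 zmed 0.0264
hd [85.54 97.  ] th 91.27 slope -0.201 w0 0.0227 origin by width [0.5605 0.0157] by mouth [0.5605 0.0162] mid at mouth [ 0.5614 -0.0238] wmouth 0.03
[[ 0.56152854 -0.08069711  0.039     ]
 [ 0.57336314 -0.08006249  0.039     ]] [[ 0.57608673 -0.08478688  0.039     ]] [[ 0.50847292 -0.08339298  0.066     ]] [[ 0.48890203 -0.12091255  0.008     ]
 [ 0.61447907 -0.11512235  0.008     ]]
tongue [ 0.5506 -0.0851  0.0392] [[ 0.5268 -0.0897  0.0348]
 [ 0.5746 -0.0815  0.0406]]
```

```bash
python3 - <<'E'
from gfit import *
z=np.load("w2.npz"); c=(z["K"],z["D"],z["T"]); g=cv2.cvtColor(z["p"],cv2.COLOR_BGR2HSV)[...,1].astype(float)
g=cv2.GaussianBlur(g,(3,3),0)
for n,rows,lo,hi,s in(("right",range(10,200,4),335,372,1),("left",range(10,70,3),188,206,-1)):
    pts=[]
    for v in rows:
        e=np.diff(g[v,lo:hi])*s; k=e.argmax(); pts.append((lo+k+.5,v))
    P=onplane(c,pts,.008); q=cv2.fitLine(P[:,:2].astype(np.float32),cv2.DIST_HUBER,0,.001,.001).ravel(); print(n,pts[::12],np.degrees(np.arctan2(q[1],q[0])).round(2),q[2:])
a=(g[:,:]).copy()
pts=[]
for u in range(235,335,5):
    e=np.diff(g[205:222,u]); pts.append((u,205+e.argmax()+.5))
P=onplane(c,pts,.008); q=cv2.fitLine(P[:,:2].astype(np.float32),cv2.DIST_HUBER,0,.001,.001).ravel(); print("end",np.degrees(np.arctan2(q[1],q[0])).round(2),q[2:])
E
```

```text
right [(np.float64(357.5), 10), (np.float64(352.5), 58), (np.float64(348.5), 106), (np.float64(344.5), 154)] -88.69 [ 0.6113573 -0.0229796]
left [(np.float64(195.5), 10), (np.float64(196.5), 46)] -88.27 [0.4865771  0.02738095]
end 1.27 [ 0.5619434  -0.11666685]
```

```bash
python3 - <<'E'
from gfit import *
z=np.load("w2.npz"); c=(z["K"],z["D"],z["T"]); d=z["d"]
v,u=np.mgrid[235:320,255:305]; P=withdepth(c,np.c_[u.ravel(),v.ravel()],d); m=(P[:,2]>.13)&(P[:,2]<.20)
Q=P[m]; print(len(Q),Q.min(0).round(4),Q.max(0).round(4))
for lo in np.arange(.145,.2,.01):
    q=Q[(Q[:,2]>lo)&(Q[:,2]<lo+.01)]
    if len(q)>5: print(lo.round(3),len(q),"xmid",((q[:,0].min()+q[:,0].max())/2).round(4),"w",np.ptp(q[:,0]).round(4),"yfront",q[:,1].max().round(4))
toward(.5614,-.0515,.15,91.3)
E
```

```text
1942 [ 0.547  -0.0953  0.1464] [ 0.5667 -0.0811  0.2   ]
0.145 175 xmid 0.557 w 0.0172 yfront -0.0862
0.155 275 xmid 0.5571 w 0.0176 yfront -0.086
0.165 310 xmid 0.5571 w 0.0176 yfront -0.0859
0.175 373 xmid 0.5571 w 0.0174 yfront -0.0861
0.185 506 xmid 0.5568 w 0.0197 yfront -0.0813
0.195 303 xmid 0.5568 w 0.0194 yfront -0.0811
t 4.25 pos [ 0.5579 -0.0923  0.26  ] rot [-1.7999e+02 -3.0000e-02  9.3140e+01] shift [ 40.5   5.8 110. ] twist 1.84 F [ 0.34 -1.11 -1.31] w 16.65
```

```bash
python3 -c "
from h import *
toward(.5624,-.037,.127,91.3)"
```

```text
t 4.25 pos [ 0.5579 -0.0923  0.26  ] rot [-1.7999e+02 -3.0000e-02  9.3140e+01] shift [ 54.9   7.6 133. ] twist 1.84 F [ 0.34 -1.11 -1.31] w 16.65
```

Call:
apply_moves(series=[[[10,20,3,25,1.8],[10,45,7,60,1.8],[10,55,7.6,100,1.8],[10,55,7.6,125,1.8],[10,55,7.6,133,1.8]]])

```text
time_s: 4.75
eef_pos: [0.5611, -0.0362, 0.1242]
tcp_rot: [-179.7, -0.1, 91.4]
ft_force: [0.1, 0.0, 0.0]
width: 0.0166
grasp_force: 58.6
```

Call:
apply_moves(series=[[[10,0,0,1,0],[10,0,0,2,0],[10,0,0,3,0],[10,0,0,4,0],[10,0,0,4,0]]])

```text
time_s: 5.25
eef_pos: [0.5628, -0.0385, 0.1236]
tcp_rot: [179.9, 0.0, 91.2]
ft_force: [0.0, 0.4, -0.7]
width: 0.0167
grasp_force: 58.6
```

```bash
python3 - <<'E'
from gfit import *
toward(.5624,-.037,.1208,91.3)
c=cam("wrist"); p,d=snapshot("wrist"); np.savez("w3.npz",p=p,d=d,K=c[0],D=c[1],T=c[2]); cv2.imwrite("pics/w3.png",p)
E
```

```text
t 5.25 pos [ 0.5628 -0.0385  0.1236] rot [1.7993e+02 1.0000e-02 9.1250e+01] shift [ 1.5 -0.4  2.8] twist -0.05 F [ 0.01  0.42 -0.72] w 16.65
```

View pics/w3.png

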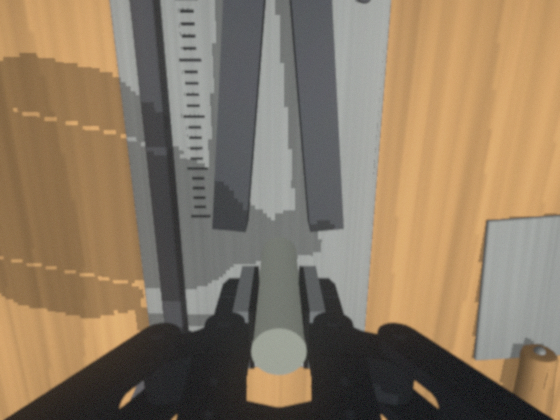

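The pin is in front of the mouth, with its bottom at about (280,238). The jaw mouth corners are near (247,230) and (308,229), so it looks centred. I'll measure the centring.

```bash
python3 - <<'E'
from gfit import *
gfit("w3.npz",(205,350,2,228))
z=np.load("w3.npz"); c=(z["K"],z["D"],z["T"]); d=z["d"]
v,u=np.mgrid[225:320,250:310]; P=withdepth(c,np.c_[u.ravel(),v.ravel()],d); m=(P[:,2]>.012)&(P[:,2]<.06); Q=P[m]
for lo in np.arange(.01,.06,.01):
    q=Q[(Q[:,2]>lo)&(Q[:,2]<lo+.01)&(Q[:,1]<-.02)]
    if len(q)>5: print(lo.round(3),len(q),"xmid",((q[:,0].min()+q[:,0].max())/2).round(4),"w",np.ptp(q[:,0]).round(4),"yfront",q[:,1].max().round(4))
E
```

```text
rows 226 zmed 0.0264
hd [85.56 96.99] th 91.28 slope -0.2 w0 0.0196 origin by width [0.5606 0.0155] by mouth [0.5605 0.0179] mid at mouth [ 0.5614 -0.0221] wmouth 0.0296
0.01 183 xmid 0.5624 w 0.0174 yfront -0.032
0.02 287 xmid 0.5651 w 0.0233 yfront -0.0211
0.03 321 xmid 0.5622 w 0.0176 yfront -0.032
0.04 374 xmid 0.5623 w 0.0175 yfront -0.032
0.05 590 xmid 0.5623 w 0.0238 yfront -0.0272
```

Call:
apply_moves(series=[[[10,0,-0.5,1,0],[10,0,-0.5,1.5,0],[10,0,-0.5,2,0],[10,0,-0.5,2,0],[10,0,-0.5,2,0]]])

```text
time_s: 5.8
eef_pos: [0.5621, -0.0383, 0.1209]
tcp_rot: [-180.0, -0.0, 91.3]
ft_force: [0.3, -0.6, -1.1]
width: 0.0163
grasp_force: 58.6
```

Call:
apply_moves(series=[[[10,0,0,0.3,0],[10,0,0,0.6,0],[10,0,0,0.8,0],[10,0,0,0.8,0],[10,0,0,0.8,0]]])

```text
time_s: 6.3
eef_pos: [0.5621, -0.0383, 0.1208]
tcp_rot: [180.0, 0.0, 91.3]
ft_force: [-2.2, -0.2, 6.8]
width: 0.0167
grasp_force: 59.2
```

Call:
apply_moves(series=[[[10,2,0,-0.5,0],[10,10,0,-0.5,0],[10,20,0,-0.5,0],[10,30,0,-0.5,0],[10,40,0,-0.5,0]]])

```text
time_s: 6.8
eef_pos: [0.5614, 0.0027, 0.1208]
tcp_rot: [180.0, 0.0, 91.3]
ft_force: [0.0, -1.7, 4.4]
width: 0.0165
grasp_force: 58.7
```

Call:
apply_moves(series=[[[10,5,0,0,0],[10,10,0,0,0],[10,14,0,0,0],[10,18,0,0,0],[10,18,0,0,0]]])

```text
time_s: 7.3
eef_pos: [0.561, 0.0201, 0.1208]
tcp_rot: [180.0, -0.0, 91.3]
ft_force: [0.1, -1.5, 5.7]
width: 0.0166
grasp_force: 58.8
```

Call:
apply_moves(series=[[[10,2,0,-0.3,0],[10,5,0,-0.3,0],[10,8,0,-0.3,0],[10,10,0,-0.3,0],[10,10,0,-0.3,0]]])

```text
time_s: 7.8
eef_pos: [0.5605, 0.0301, 0.1208]
tcp_rot: [-180.0, -0.0, 91.3]
ft_force: [0.4, -0.8, 3.3]
width: 0.0166
grasp_force: 58.8
```

Call:
apply_moves(series=[[[10,1,0,0,0],[10,2,0,0,0],[10,3,0,0,0],[10,4,0,0,0],[10,5,0,0,0]]])

```text
time_s: 8.3
eef_pos: [0.5604, 0.0348, 0.1208]
tcp_rot: [-180.0, -0.0, 91.3]
ft_force: [-0.7, -1.5, 2.8]
width: 0.0168
grasp_force: 58.8
```

Call:
apply_moves(series=[[[10,0.7,0,0,0],[10,1.4,0,0,0],[10,2.1,0,0,0],[10,2.8,0,0,0],[10,3,0,0,0]]])

```text
time_s: 8.8
eef_pos: [0.5604, 0.0378, 0.1208]
tcp_rot: [-180.0, -0.0, 91.3]
ft_force: [0.9, -1.1, 2.0]
width: 0.0165
grasp_force: 58.8
```

Call:
apply_moves(series=[[[10,0.5,0,0,0],[10,1,0,0,0],[10,1.5,0,0,0],[10,2,0,0,0],[10,2,0,0,0]]])

```text
time_s: 9.3
eef_pos: [0.5605, 0.0398, 0.1209]
tcp_rot: [180.0, -0.0, 91.3]
ft_force: [1.1, -0.5, 1.9]
width: 0.0162
grasp_force: 58.5
```

Call:
apply_moves(series=[[[10,0.5,0,0,0],[10,1,0,0,0],[10,1.5,0,0,0],[10,2,0,0,0],[10,2,0,0,0]]])

```text
time_s: 9.8
eef_pos: [0.5605, 0.0417, 0.1209]
tcp_rot: [180.0, -0.0, 91.3]
ft_force: [2.3, -0.8, -1.7]
width: 0.0169
grasp_force: 58.4
```

Call:
apply_moves(series=[[[10,0,0.2,0,0],[10,0,0.4,0,0],[10,0.5,0.4,0.2,0],[10,1,0.4,0.2,0],[10,1,0.4,0.2,0]]])

```text
time_s: 10.3
eef_pos: [0.5606, 0.0423, 0.1209]
tcp_rot: [-180.0, 0.0, 91.3]
ft_force: [0.2, -5.0, 2.3]
width: 0.0169
grasp_force: 58.5
```

Call:
apply_moves(series=[[[10,0.1,0,0,0],[10,0.2,0,0,0],[10,0.2,0,0,0],[10,0.2,0,0,0],[10,0.2,0,0,0]]])

```text
time_s: 10.8
eef_pos: [0.5606, 0.0424, 0.1209]
tcp_rot: [-180.0, 0.0, 91.3]
ft_force: [-0.0, -5.4, 2.9]
width: 0.0167
grasp_force: 58.6
```

```bash
python3 -c "
from h import *
toward(.56,.04,.12,91.3)"
```

```text
t 10.8 pos [0.5606 0.0424 0.1209] rot [-1.7999e+02  4.0000e-02  9.1270e+01] shift [-2.4 -0.7  0.9] twist -0.03 F [-0.03 -5.37  2.91] w 16.73
```

Call:
apply_moves(series=[[[10,0.1,0,0,0],[10,0.2,0,0,0],[10,0.3,0,0,0],[10,0.3,0,0,0],[10,0.3,0,0,0]]])

```text
time_s: 11.3
eef_pos: [0.5606, 0.0426, 0.1208]
tcp_rot: [-180.0, 0.0, 91.3]
ft_force: [-0.4, -6.3, 3.0]
width: 0.0165
grasp_force: 58.6
```

Call:
apply_moves(series=[[[30,0,0,0,0],[45,0,0,0,0],[60,0,0,0,0],[60,0,0,0,0],[60,0,0,0,0]]])

```text
time_s: 11.8
eef_pos: [0.5606, 0.0434, 0.1206]
tcp_rot: [-180.0, -0.0, 91.3]
ft_force: [-0.1, 0.2, -0.5]
width: 0.0602
grasp_force: 0.0
```

Call:
apply_moves(series=[[[60,0,0,-10,0],[60,0,0,-50,0],[60,-20,0,-90,0],[60,-65,0,-110,0],[60,-110,0,-110,0]]])

```text
time_s: 12.3
eef_pos: [0.5646, -0.0676, 0.2355]
tcp_rot: [179.5, 0.1, 91.4]
ft_force: [-0.0, 0.7, -0.3]
width: 0.0603
grasp_force: 0.0
```

```bash
python3 - <<'E'
from gfit import *
toward(.508,-.09,.15,91.3)
c=cam("wrist"); p,d=snapshot("wrist"); np.savez("w4.npz",p=p,d=d,K=c[0],D=c[1],T=c[2]); cv2.imwrite("pics/w4.png",p)
E
```

```text
t 12.3 pos [ 0.5646 -0.0676  0.2355] rot [1.7954e+02 1.2000e-01 9.1400e+01] shift [-20.8 -57.8  85.1] twist 0.1 F [-0.03  0.7  -0.25] w 60.34
```

View pics/w4.png

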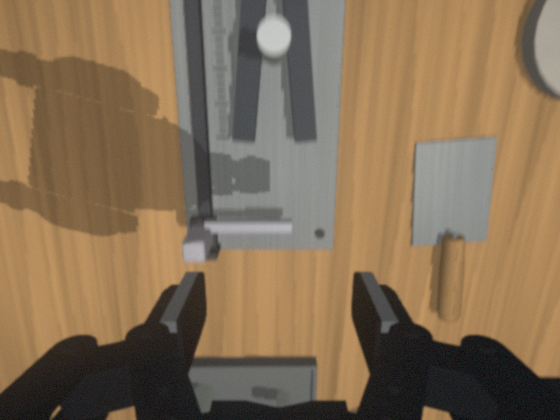

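The pin stands upright and wedged, its top at (274,36). The cursor post's top is near (195,247) and the tongue's face near row 220.

```bash
python3 - <<'E'
from gfit import *
z=np.load("w4.npz"); c=(z["K"],z["D"],z["T"]); d=z["d"]
def pts(b,lo,hi):
    v,u=np.mgrid[b[2]:b[3],b[0]:b[1]]; P=withdepth(c,np.c_[u.ravel(),v.ravel()],d); return P[(P[:,2]>lo)&(P[:,2]<hi)]
for n,b,lo,hi in(("pin",(245,305,5,70),.082,.095),("post",(175,225,225,270),.061,.072),("tongue",(215,300,210,245),.036,.043)):
    Q=pts(b,lo,hi); a=np.percentile(Q,[2,98],axis=0); print(n,len(Q),np.median(Q,0).round(4),a.round(4).tolist(),a.mean(0).round(4))
E
```

```text
pin 1043 [0.56   0.0395 0.0885] [[0.5517, 0.0312, 0.0858], [0.5679, 0.0477, 0.09]] [0.5598 0.0394 0.0879]
post 551 [ 0.5078 -0.0935  0.0664] [[0.4998, -0.102, 0.0619], [0.5151, -0.0866, 0.068]] [ 0.5075 -0.0943  0.065 ]
tongue 836 [ 0.5468 -0.0851  0.0391] [[0.519, -0.0893, 0.0366], [0.5745, -0.0814, 0.0406]] [ 0.5467 -0.0854  0.0386]
```

Call:
apply_moves(series=[[[60,-10,-25,20,0],[60,-22,-50,45,0],[60,-22,-57,65,0],[60,-22,-57,75,0],[60,-22,-57,75,0]]])

```text
time_s: 12.85
eef_pos: [0.5066, -0.0898, 0.1551]
tcp_rot: [-179.9, -0.0, 91.3]
ft_force: [0.2, -0.0, -0.0]
width: 0.0601
grasp_force: 0.0
```

```bash
python3 -c "
from h import *
toward(.5082,-.092,.118,91.3)"
```

```text
t 12.85 pos [ 0.5066 -0.0898  0.1551] rot [-1.7993e+02 -4.0000e-02  9.1250e+01] shift [-2.2  1.6 37.1] twist -0.05 F [ 0.19 -0.01 -0.03] w 60.12
```

Call:
apply_moves(series=[[[60,-2.2,1.4,15,0],[60,-2.2,1.4,30,0],[60,-2.2,1.4,37,0],[60,-2.2,1.4,37,0],[60,-2.2,1.4,37,0]]])

```text
time_s: 13.35
eef_pos: [0.5088, -0.0921, 0.1194]
tcp_rot: [179.9, 0.0, 91.3]
ft_force: [0.4, 0.2, 0.8]
width: 0.0602
grasp_force: 0.0
```

Call:
apply_moves(series=[[[40,0,0,0,0],[25,0,0,0,0],[20,0,0,0,0],[20,0,0,0,0],[20,0,0,0,0]]])

```text
time_s: 13.85
eef_pos: [0.5081, -0.0922, 0.1188]
tcp_rot: [180.0, -0.0, 91.3]
ft_force: [0.0, -0.2, -0.2]
width: 0.0198
grasp_force: 0.0
```

Call:
apply_moves(series=[[[10,0,0,0,0],[10,0,0,0,0],[10,0,0,0,0],[10,0,0,0,0],[10,0,0,0,0]]])

```text
time_s: 14.35
eef_pos: [0.5078, -0.0922, 0.1189]
tcp_rot: [-180.0, -0.0, 91.3]
ft_force: [-3.1, -0.2, 5.2]
width: 0.0145
grasp_force: 58.9
```

Call:
apply_moves(series=[[[10,3,0,0,0],[10,10,0,0,0],[10,20,0,0,0],[10,30,0,0,0],[10,35,0,0,0]]])

```text
time_s: 14.85
eef_pos: [0.507, -0.0568, 0.119]
tcp_rot: [-180.0, 0.0, 91.3]
ft_force: [-2.6, -1.3, 4.9]
width: 0.0143
grasp_force: 58.9
```

Call:
apply_moves(series=[[[10,10,-0.3,-0.3,0],[10,22,-0.3,-0.3,0],[10,34,-0.3,-0.3,0],[10,45,-0.3,-0.3,0],[10,50,-0.3,-0.3,0]]])

```text
time_s: 15.35
eef_pos: [0.5058, -0.0059, 0.119]
tcp_rot: [-180.0, -0.0, 91.3]
ft_force: [-2.3, -1.4, 2.6]
width: 0.0148
grasp_force: 58.9
```

Call:
apply_moves(series=[[[10,5,0,0,0],[10,10,0,0,0],[10,15,0,0,0],[10,19,0,0,0],[10,21,0,0,0]]])

```text
time_s: 15.85
eef_pos: [0.5053, 0.0141, 0.119]
tcp_rot: [-180.0, -0.0, 91.3]
ft_force: [-3.2, -1.1, 2.3]
width: 0.0148
grasp_force: 59.0
```

```bash
python3 - <<'E'
from gfit import *
toward(.508,.0185,.12,91.3)
c=cam("scene"); p,d=snapshot("scene"); cv2.imwrite("pics/s5.png",cv2.resize(p[160:280,200:360],None,fx=5,fy=5,interpolation=2))
E
```

```text
t 15.85 pos [0.5053 0.0141 0.119 ] rot [-1.7999e+02 -1.0000e-02  9.1270e+01] shift [ 4.3  2.7 -1. ] twist -0.03 F [-3.24 -1.14  2.29] w 14.79
```

View pics/s5.png

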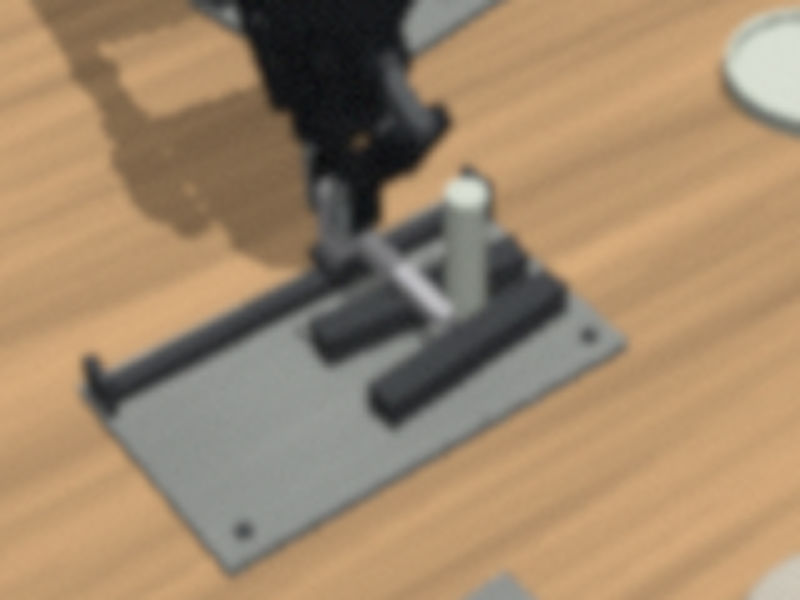

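The pin stands at (465,240) and the tongue tip at (440,305) is a few mm short of it. Closing in slowly.

Call:
apply_moves(series=[[[10,1,-0.1,0,0],[10,2,-0.1,0,0],[10,2.6,-0.1,0,0],[10,3,-0.1,0,0],[10,3,-0.1,0,0]]])

```text
time_s: 16.4
eef_pos: [0.5053, 0.0168, 0.119]
tcp_rot: [180.0, -0.0, 91.3]
ft_force: [-2.2, -0.6, 2.3]
width: 0.0147
grasp_force: 58.9
```

Call:
apply_moves(series=[[[10,0.3,0,0,0],[10,0.6,0,0,0],[10,0.8,0,0,0],[10,1,0,0,0],[10,1,0,0,0]]])

```text
time_s: 16.9
eef_pos: [0.5053, 0.0178, 0.119]
tcp_rot: [180.0, -0.0, 91.3]
ft_force: [-3.6, -1.3, 1.2]
width: 0.0143
grasp_force: 58.9
```

Call:
apply_moves(series=[[[10,0.2,0,0,0],[10,0.4,0,0,0],[10,0.6,0,0,0],[10,0.7,0,0,0],[10,0.7,0,0,0]]])

```text
time_s: 17.4
eef_pos: [0.5052, 0.0185, 0.119]
tcp_rot: [180.0, -0.0, 91.3]
ft_force: [-1.4, -1.5, 1.9]
width: 0.0145
grasp_force: 58.9
```

Call:
apply_moves(series=[[[10,0.2,0,0,0],[10,0.4,0,0,0],[10,0.5,0,0,0],[10,0.5,0,0,0],[10,0.5,0,0,0]]])

```text
time_s: 17.9
eef_pos: [0.5052, 0.019, 0.119]
tcp_rot: [180.0, -0.0, 91.3]
ft_force: [-2.0, -0.8, 1.5]
width: 0.0146
grasp_force: 58.8
```

Call:
apply_moves(series=[[[10,0.2,0,0,0],[10,0.4,0,0,0],[10,0.5,0,0,0],[10,0.5,0,0,0],[10,0.5,0,0,0]]])

```text
time_s: 18.4
eef_pos: [0.5052, 0.0195, 0.119]
tcp_rot: [180.0, -0.0, 91.3]
ft_force: [-1.9, -0.8, 1.8]
width: 0.0146
grasp_force: 58.8
```

Call:
apply_moves(series=[[[10,0.2,0,0,0],[10,0.4,0,0,0],[10,0.5,0,0,0],[10,0.5,0,0,0],[10,0.5,0,0,0]]])

```text
time_s: 18.9
eef_pos: [0.5052, 0.02, 0.119]
tcp_rot: [180.0, -0.0, 91.3]
ft_force: [-2.0, -1.4, 0.8]
width: 0.0147
grasp_force: 58.8
```

Call:
apply_moves(series=[[[10,0.1,0,0,0],[10,0.2,0,0,0],[10,0.3,0,0,0],[10,0.4,0,0,0],[10,0.4,0,0,0]]])

```text
time_s: 19.4
eef_pos: [0.5052, 0.0202, 0.119]
tcp_rot: [180.0, 0.0, 91.3]
ft_force: [-2.1, -4.1, 1.3]
width: 0.0143
grasp_force: 58.7
```

Call:
apply_moves(series=[[[10,0.1,0,0,0],[10,0.2,0,0,0],[10,0.3,0,0,0],[10,0.4,0,0,0],[10,0.4,0,0,0]]])

```text
time_s: 19.9
eef_pos: [0.5052, 0.0205, 0.119]
tcp_rot: [-180.0, 0.0, 91.3]
ft_force: [-2.1, -5.0, 0.5]
width: 0.0146
grasp_force: 58.7
```

Contact shows as the push rising from about 1 N of drag to 4–5 N. Releasing and backing off.

Call:
apply_moves(series=[[[20,0,0,0,0],[35,0,0,0,0],[45,0,0,0,0],[45,0,0,0,0],[45,0,0,0,0]]])

```text
time_s: 20.4
eef_pos: [0.5053, 0.0209, 0.119]
tcp_rot: [180.0, -0.0, 91.3]
ft_force: [-0.2, -1.0, 0.9]
width: 0.0451
grasp_force: 0.0
```

Call:
apply_moves(series=[[[45,0,0,-8,0],[45,0,0,-40,0],[45,0,0,-80,0],[45,-40,0,-110,0],[45,-85,0,-115,0]]])

```text
time_s: 20.9
eef_pos: [0.5086, -0.0644, 0.2387]
tcp_rot: [179.5, 0.1, 91.5]
ft_force: [1.0, -0.1, 0.0]
width: 0.045
grasp_force: 0.0
```

Call:
apply_moves(series=[[[45,-20,45,0,0],[45,-20,50,0,0],[45,-20,50,0,0],[45,-20,50,0,0],[45,-20,50,0,0]]])

```text
time_s: 21.4
eef_pos: [0.5567, -0.0822, 0.2341]
tcp_rot: [-180.0, -0.0, 91.3]
ft_force: [0.1, 0.6, -0.0]
width: 0.045
grasp_force: 0.0
```

```bash
python3 - <<'E'
from gfit import *
toward(.5,0,.2,91.3)
c=cam("wrist"); p,d=snapshot("wrist"); np.savez("w6.npz",p=p,d=d,K=c[0],D=c[1],T=c[2]); 
s,_=snapshot("scene")
cv2.imwrite("pics/w6.png",np.hstack([cv2.resize(p[0:200,150:350],(400,400),interpolation=2),cv2.resize(s[160:280,220:340],(400,400),interpolation=2)]))
E
```

```text
t 21.4 pos [ 0.5567 -0.0822  0.2341] rot [-1.7996e+02 -2.0000e-02  9.1330e+01] shift [ 83.5 -54.8  34.2] twist 0.03 F [ 0.09  0.64 -0.03] w 45.04
```

View pics/w6.png

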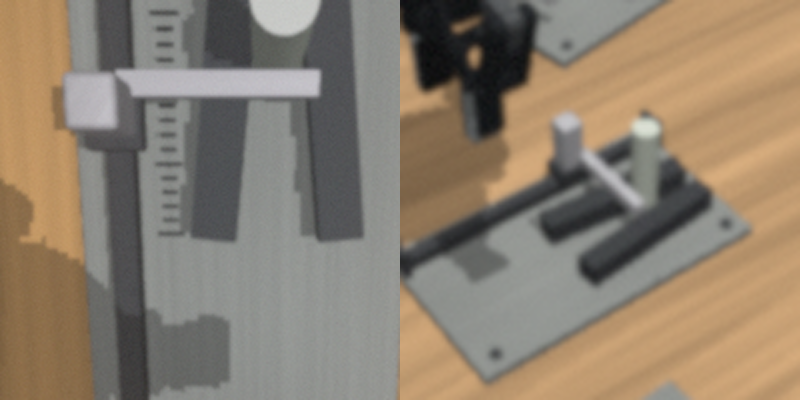

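The pin stands upright between the jaws, the tongue rests against it with no visible gap, and the robot is clear. Handing the job in.

```bash
python3 -c "
from h import *
print(ticket.finish_job())"
```

```text
the job is handed in; nothing more can be done
None
```

The job is handed in (the hand-in call returned no verdict): the dish pin, about 16.7 mm across, is wedged upright in the right-hand gauge after a push of about 6 N, the cursor's tongue rests against it, and I moved nothing else.

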